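# Wedge the slide cartons tight in their carrier

## Task

The four slide cartons stand loose in the wooden carrier. Take the tapered wooden wedge out of the stand and drive it, thin end down and upright, into the gap between the last carton and the end wall until it jams and the whole row is pressed together tight with no gaps left between the cartons, then let go of it. Leave the cartons lying flat in the carrier.

Things in the scene. Friction and masses are not known exactly. Their poses are not given: they have to be found in the camera images.
- wedge: Pale wood wedge, 50 mm wide (x), 90 tall (z), about 90 g, thin end down in the stand. z 50-90 mm is a straight block 28 thick (y -14 to +14): grip there; 35 mm free beside it. Below, the -y face slopes evenly in to a foot 4 mm thick (y +10 to +14); the +y face is flat. Origin: foot level (z 0), under the block's middle. Leans up to 3 degrees. Fits the gap either way, best slope to carton.
- stand: Low wooden stand, 76 x 226 x 30 mm; origin: centre of its underside. Pockets 26 mm deep (floor 4 mm above the worktop) at y -76, 0, +76 mm hold the wedge and two other blocks of the same wood, 90 mm tall and 50 wide: a straight one 16 mm thick and a stepped one, 38 mm thick head on a 16 mm tongue. Which is where varies. Lift the wedge straight up over 30 mm to clear it.
- carrier: Wooden carrier fixed to the worktop, 98 (x) x 164 mm (y); origin: centre of its underside. Row along y from the stop wall's face at y -72; end wall's face at y +72. Walls 50 high, as the cartons; side rails at x -41 and +41, 34 high; carton bed at z 22 up to y +46, beyond it a floor at z 4. Row tight: gap 24 mm, wedge flat on the end wall, its foot at z 8. Driving takes 5 to 20 N; friction holds.
- carton_3: Last carton of the row, beside the wedge gap: white box of glass slides, 30 mm along the row (its x), 78 across (its y), 28 high, 190 g; origin: centre of its underside. Three more like it lie behind it towards the stop wall, with small gaps adding up to 5 to 7 mm, so the wedge gap starts 16 to 19 mm wide. In a tight row its origin is at y +33 mm in the carrier's frame. The cartons slide easily.
Mind the look-alikes: they are no part of the job. Leave any green look-alike of the wedge alone. What is shaped like the carrier but purple is not meant.

How it is judged:
By the outcome, as a careful person would: the job done as asked, in the order asked, and still so for the second after the job is handed in, with the robot touching nothing.
It also fails if it takes over 48 s, if anything falls off the work surface, if the arm or the gripper's body presses on something with over 40 N, if the wrist force passes 120 N, or if a joint passes its speed limit or range.

## Robot

A 6-joint arm with a two-finger parallel gripper is mounted at the origin on a cart in front of the work surface, level with it; the furniture and walls round the work are solid. World frame = base frame: x ahead of the robot, y to its left, z up, the work surface at z = 0. Lengths are in m, angles in rad, forces in N, time in s.
With the tool pointing down it reaches from about 0.35 to 0.85 m from the base axis. Payload 8.1 kg.
Tool frame: the origin (TCP) lies midway between the tips of the shut fingers; the grasp point (between the pads) lies 19 mm behind it; z points along the fingers, y is the line along which they close (so a half turn about z gives the same grasp; the last joint's range is limited). The gripper opens to 93 mm and grips with 3 to 60 N. Pads are 15 mm wide; open, the fingers measure 128 mm over their backs; the gripper's body (75 mm by 188 mm) begins 65 mm behind the grasp point.
Start: joints at [-0.085, 0.13, 1.488, -0, 1.523, -0.085], TCP at [0.6, 0, 0.219] pointing down, gripper open.
Joint ranges: [-2.96, 2.96], [-0.89, 2.26], [0.02, 2.5], [-1.34, 4.48], [0, 2.73], [-2.66, 2.66]. Speed limits (rad/s): [2.39, 2.39, 2.79, 3.14, 3.14, 3.14].

## Interface

Orientations are given as a rotation vector (axis times angle).
In Python, from plant import read_state, read_camera, get_calibration, close_job gives the robot as it stands.
- The arm moves only by the shell command python3 -m crank 'ROWS' [FORCE]. ROWS is JSON, a list that holds one entry, the list of rows, each a list of 7 numbers: the gripper's target within -1 to 1 (fully open at 1, half-way at 0, shut at -1), then the shift along the tool's x, y, z as a fraction of full scale, then the turn, a rotation vector about the tool's x, y, z as a fraction of full scale. In form: [[[grip, x, y, z, rx, ry, rz], ...]]. A call has exactly 5 rows; each row is the pose to reach, as a shift and turn from the pose commanded when the call began, along the tool's axes at that moment; what a row does not reach only later rows make up. Full scale, the value 1, is 0.5 m for a shift and 90 degrees for a turn. A row lasts 1/8 s, in which the tool goes at most 62.5 mm and 10.7 degrees, less where a joint would pass 70% of its speed; a pose out of reach is approached as far as the arm can. A call with a number of a shift or a turn outside -1 to 1 is refused whole. A call with a gripper value outside its range is refused whole. The fingers move at their own pace and stop on an object; FORCE is the grip in N (left out, the last holds). Time passes only in rows, so rows that repeat a pose let the fingers close, or fill a call up. It gives the time, the measured TCP pose, the force, the opening and the grip force at its end, in the units of the state.
- read_state(): the state, without advancing time (a new reading comes with each control period).
- read_camera(name): name is "scene" or "side" or "wrist"; returns the picture (384x512x3 uint8, red, green, blue); there is no depth.
- get_calibration(name): a dict with "fx", "fy", "cx", "cy" (pixels), "eye" and "orientation" of the camera in the world; the wrist camera has in their place "mount" (4x4, takes a point from camera to tool coordinates, whose origin is the TCP and whose axes are the flange's). Camera axes: x right, y down, z forward; pixel columns grow to the right and rows downward; lengths in m; the calibration is good to about 2 mm. A picture is of the moment at which its call begins: read the wrist's pose just before it. get_calibration takes no time and is no camera call.
- close_job(): hands the job in; it is judged then, once.
The state is a dict: "t": time; "q": joint angles; "dq": joint speeds; "joint_torque": joint torques, N m; "tool_pos": TCP position; "orientation": TCP orientation; "force": force on the tool from outside, world axes, zero at the start; "wrist_torque": the same for the moment, N m; "opening": finger opening in m; "gripper_force": force on a finger pad.
Only numpy, scipy, OpenCV 4.12 (cv2) and the standard library are available. Lean on these libraries where they do the work, as an engineer would, in place of code of your own. Each camera call takes 0.05 s, during which the arm holds its last target. There are 200 camera calls.

## Working session

There is one attempt and no reset: what is moved stays moved. The work goes in short steps, Python scripts to look and compute and a shell command to move; the robot and the scene stay as the last step left them, time stands still between calls to the robot, and variables do not carry over. Pictures are saved under pics/ and viewed, at most 10 in all, crops included, and the job is handed in when it is done.

```bash
mkdir -p pics; python3 - <<'E'
from plant import *
import cv2
s=read_state();print({k:s[k] for k in('t','tool_pos','orientation','opening')})
for n in('scene','side','wrist'):
    im=read_camera(n);cv2.imwrite(f'pics/{n}0.png',cv2.cvtColor(im,cv2.COLOR_RGB2BGR));print(n,get_calibration(n))
a=[cv2.imread(f'pics/{n}0.png') for n in('scene','side')]
E
```

```text
{'t': 0.0, 'tool_pos': array([5.99419948e-01, 7.35093835e-05, 2.17599797e-01]), 'orientation': array([-2.22047542e+00, -2.22041645e+00,  1.85496378e-03]), 'opening': 0.09305555198087956}
scene {'fx': 372.9526824920736, 'fy': 372.9526824920736, 'cx': 255.79924755352903, 'cy': 184.61924403519112, 'eye': array([0.07571968, 0.57435618, 0.51174176]), 'orientation': array([-0.99338354,  2.2124362 , -1.23990666])}
side {'fx': 415.8024545660728, 'fy': 415.8024545660728, 'cx': 249.45508116543755, 'cy': 198.0395482048354, 'eye': array([ 0.46531239, -0.61537037,  0.66021664]), 'orientation': array([-2.27310795,  0.21612073, -0.12440415])}
wrist {'fx': 269.1351652630511, 'fy': 269.1351652630511, 'cx': 258.1562071760553, 'cy': 187.3828529160104, 'mount': array([[ 1.90632396e-04, -9.54719470e-01, -2.97507473e-01,
         8.34732526e-02],
       [ 9.99999654e-01, -5.90231978e-05,  8.30173858e-04,
         3.45091451e-04],
       [-8.10142989e-04, -2.97507528e-01,  9.54719129e-01,
        -1.66000769e-01],
       [ 0.00000000e+00,  0.00000000e+00,  0.00000000e+00,
         1.00000000e+00]])}
```

View pics/scene0.png

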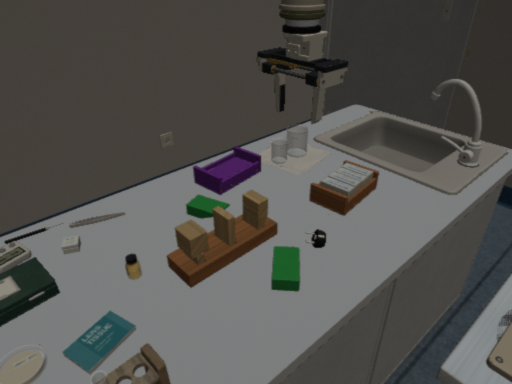

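View pics/wrist0.png

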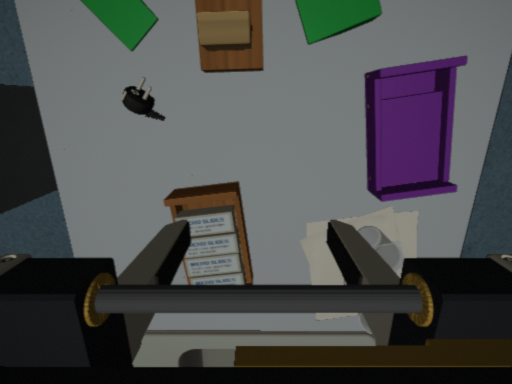

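The scene picture shows the stand (180-280, 215-270) with three blocks and the brown carrier at (345,185). The wrist picture shows the carrier's gap at its top (+y) end, around (205,205). Next I'll enlarge the stand and carrier.

```bash
python3 - <<'E'
import cv2,numpy as np
a=cv2.imread('pics/scene0.png')
c=cv2.resize(a[180:280,160:293],(798,600),interpolation=cv2.INTER_CUBIC);cv2.imwrite('pics/c1.png',c)
E
```

```text
(no output)
```

View pics/c1.png

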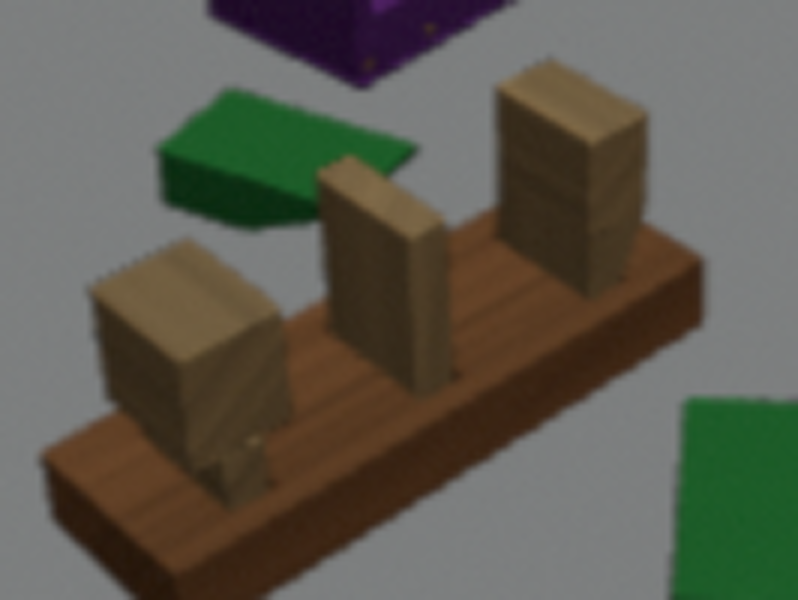

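View pics/side0.png

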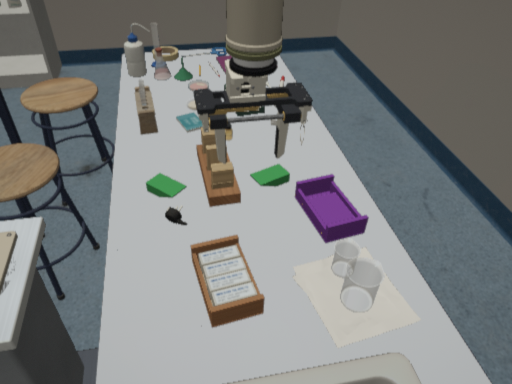

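The wedge is the block at scene crop (570,170), the stand pocket nearest the carrier. Its slope faces -y, and its flat face is towards the scene camera (+y). Now an enlarged wrist crop of the carrier, and the wedge position from its top corners.

```bash
cat > h.py <<'E'
import numpy as np,cv2
from scipy.spatial.transform import Rotation as R
from plant import *
def px(cam,uv,z,st=None):
    "pixels -> world points on the plane of height z"
    c=get_calibration(cam)
    if cam=='wrist':
        Rt=R.from_rotvec(st['orientation']).as_matrix();M=np.array(c['mount'])
        Rc=Rt@M[:3,:3];e=Rt@M[:3,3]+st['tool_pos']
    else: Rc=R.from_rotvec(c['orientation']).as_matrix();e=c['eye']
    uv=np.atleast_2d(uv).astype(float)
    d=np.c_[(uv[:,0]-c['cx'])/c['fx'],(uv[:,1]-c['cy'])/c['fy'],np.ones(len(uv))]@Rc.T
    return e+d*((z-e[2])/d[:,2])[:,None]
def crop(uv,x0,y0,s): return (np.array(uv)+.5)/s-.5+np.array([x0,y0])
def shot(n,f,box=None,s=1):
    st=read_state();im=cv2.cvtColor(read_camera(n),cv2.COLOR_RGB2BGR);cv2.imwrite(f'pics/{f}_raw.png',im)
    if box: im=im[box[1]:box[3],box[0]:box[2]]
    cv2.imwrite(f'pics/{f}.png',cv2.resize(im,None,fx=s,fy=s,interpolation=cv2.INTER_CUBIC));return st
E
python3 - <<'E'
from h import *
P=px('scene',crop([[498,90],[548,60],[647,112],[590,142]],160,180,6),.094);print(P.round(4),P.mean(0))
for i in range(4): d=P[(i+1)%4]-P[i];print(np.hypot(*d[:2]),np.degrees(np.arctan2(d[1],d[0])))
Q=px('scene',crop([[703,260],[43,457],[180,572]],160,180,6),.03);print(Q.round(4), np.linalg.norm(Q[0]-Q[2]),np.linalg.norm(Q[1]-Q[2]))
a=cv2.imread('pics/wrist0.png')[170:300,150:270]
cv2.imwrite('pics/c2.png',cv2.resize(a,None,fx=4.5,fy=4.5,interpolation=cv2.INTER_CUBIC))
E
```

```text
[[0.5868 0.169  0.094 ]
 [0.5901 0.1435 0.094 ]
 [0.542  0.1403 0.094 ]
 [0.5414 0.1668 0.094 ]] [0.56509164 0.15490547 0.094     ]
0.025767720675242255 -82.76857710399517
0.04817786370453406 -176.28605798709046
0.02642722919595025 91.2895413460181
0.045484182202977 2.8517845335269167
[[0.5297 0.1242 0.03  ]
 [0.5959 0.3514 0.03  ]
 [0.5237 0.3464 0.03  ]] 0.22227533044828643 0.07237534785026857
```

View pics/c2.png

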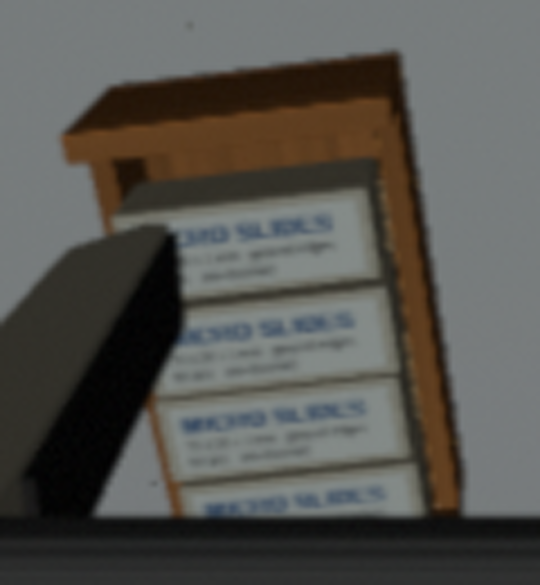

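```bash
python3 - <<'E'
from h import *
st={'tool_pos':np.array([.59942,.00007,.2176]),'orientation':np.array([-2.22047542,-2.22041645,.00185496])}
f=lambda uv,z:px('wrist',crop(uv,150,170,4.5),z,st)
W=f([[65,135],[390,98],[65,162],[390,126]],.05);print(W.round(4),np.linalg.norm(W[0]-W[1]))
d=W[1]-W[0];print(np.degrees(np.arctan2(d[1],d[0])))
C=f([[115,215],[375,187]],.05);print(C.round(4),np.linalg.norm(C[0]-C[1]))
B=f([[110,88],[398,54]],0.);print(B.round(4),np.linalg.norm(B[0]-B[1]))
E
```

```text
[[ 0.4758 -0.0373  0.05  ]
 [ 0.5712 -0.0259  0.05  ]
 [ 0.4749 -0.0458  0.05  ]
 [ 0.571  -0.0345  0.05  ]] 0.09611415119285559
6.839364895945689
[[ 0.4881 -0.0627  0.05  ]
 [ 0.5661 -0.0537  0.05  ]] 0.0785203030124255
[[ 0.4738 -0.0388  0.    ]
 [ 0.5699 -0.027   0.    ]] 0.09676433175756921
```

The carrier measures up (wall 96-98 mm, carton 78.5 mm): yaw is about 6.8°, the end wall's inner face is near (0.524,-0.042), and the gap is about 16 mm. Next I hover over the wedge with the tool turned 88°.

```bash
python3 -m crank '[[[0.3,0.1,-0.02,0.01,0,0,0.11],[0.3,0.2,-0.04,0.02,0,0,0.22],[0.3,0.31,-0.069,0.035,0,0,0.33],[0.3,0.31,-0.069,0.035,0,0,0.44],[0.3,0.31,-0.069,0.035,0,0,0.489]]]' 20
python3 -m crank '[[[0.3,0,0,0,0,0,0.11],[0.3,0,0,0,0,0,0.22],[0.3,0,0,0,0,0,0.33],[0.3,0,0,0,0,0,0.44],[0.3,0,0,0,0,0,0.489]]]'
python3 - <<'E'
from h import *
st=shot('wrist','w1',(130,60,390,260),3)
np.save('w1.npy',np.r_[st['tool_pos'],st['orientation']]);print(st['tool_pos'],R.from_rotvec(st['orientation']).as_matrix().round(3),st['opening'])
E
```

```text
t: 0.78
tool_pos: [0.5648, 0.1561, 0.2006]
orientation: [-2.893, -1.224, 0.001]
force: [0.5, -0.8, -0.4]
opening: 0.0607
gripper_force: 0.0
t: 1.4
tool_pos: [0.5653, 0.155, 0.2007]
orientation: [3.141, 0.048, -0.001]
force: [0.0, 0.3, -0.6]
opening: 0.0606
gripper_force: 0.0
[0.56525201 0.15499659 0.20071241] [[ 1.     0.031 -0.001]
 [ 0.031 -1.    -0.   ]
 [-0.001  0.    -1.   ]] 0.06060091602542894
```

View pics/w1.png

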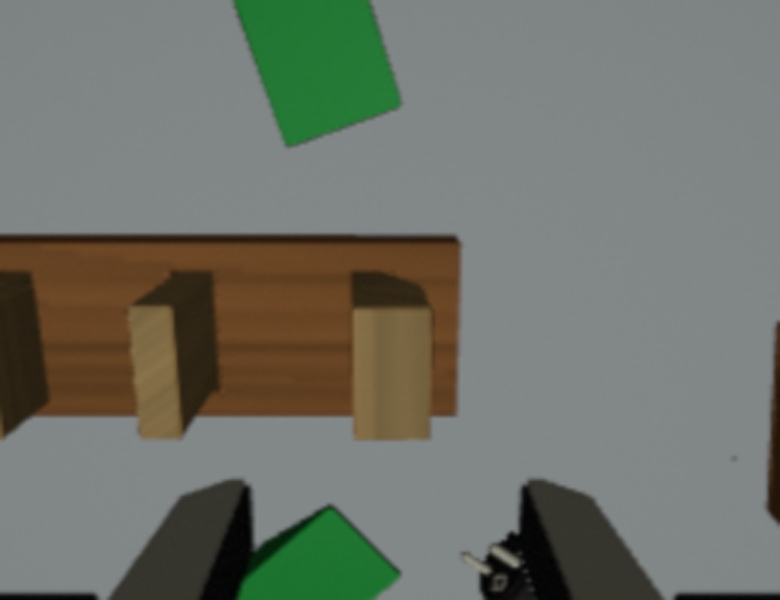

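The wedge top is seen at crop (353-431, 308-439), parallel to the tool. The slope cut is on its right (-y) side.

```bash
python3 - <<'E'
from h import *
a=np.load('w1.npy');st={'tool_pos':a[:3],'orientation':a[3:]}
P=px('wrist',crop([[353,308],[430,308],[431,439],[354,439]],130,60,3),.094,st);print(P.round(4),P.mean(0))
print((R.from_rotvec(a[3:]).as_matrix().T@(P.mean(0)-a[:3])).round(4))
E
```

```text
[[0.5908 0.1671 0.094 ]
 [0.5916 0.1406 0.094 ]
 [0.5434 0.138  0.094 ]
 [0.5426 0.1658 0.094 ]] [0.56708233 0.15287818 0.094     ]
[0.0018 0.0022 0.1067]
```

```bash
python3 -m crank '[[[0.3,0.004,0.004,0.08,0,0,0],[0.3,0.004,0.004,0.16,0,0,0],[0.3,0.004,0.004,0.24,0,0,0],[0.3,0.004,0.004,0.287,0,0,0],[0.3,0.004,0.004,0.287,0,0,0]]]' 20
python3 -m crank '[[[-1,0,0,0,0,0,0],[-1,0,0,0,0,0,0],[-1,0,0,0,0,0,0],[-1,0,0,0,0,0,0],[-1,0,0,0,0,0,0]]]' 45
```

```text
t: 2.08
tool_pos: [0.5652, 0.1527, 0.0549]
orientation: [3.14, 0.056, -0.008]
force: [-0.0, 0.0, 0.1]
opening: 0.0603
gripper_force: 0.0
t: 2.7
tool_pos: [0.5682, 0.1537, 0.0586]
orientation: [-3.14, -0.054, -0.002]
force: [-1.0, 1.6, 6.3]
opening: 0.0279
gripper_force: 44.7
```

```bash
python3 -m crank '[[[-1,0,0,-0.03,0,0,0],[-1,0,0,-0.08,0,0,0],[-1,0,0,-0.16,0,0,0],[-1,0,0,-0.22,0,0,0],[-1,0,0,-0.22,0,0,0]]]'
python3 - <<'E'
from h import *
s=read_state();Rm=R.from_rotvec(s['orientation']).as_matrix()
print(s['tool_pos'],s['force'],s['opening'],np.degrees(np.arctan2(Rm[1,0],Rm[0,0])))
print(Rm.round(4));print((Rm.T@(np.array([.526,-.0576,.16])-s['tool_pos'])/.5).round(4))
E
```

```text
t: 3.32
tool_pos: [0.5695, 0.1532, 0.1715]
orientation: [-3.141, -0.054, -0.009]
force: [0.2, -0.1, 0.3]
opening: 0.0277
gripper_force: 44.9
[0.56952919 0.15315491 0.17146582] [ 0.16147211 -0.10187437  0.25126286] 0.027668468790911303 1.9764176139037892
[[ 9.994e-01  3.450e-02  5.800e-03]
 [ 3.450e-02 -9.994e-01  5.000e-04]
 [ 5.800e-03 -3.000e-04 -1.000e+00]]
[-0.1017  0.4183  0.0222]
```

```bash
python3 -m crank '[[[-1,-0.02,0.09,0,0,0,-0.02],[-1,-0.05,0.2,0,0,0,-0.04],[-1,-0.08,0.31,0.01,0,0,-0.054],[-1,-0.1,0.41,0.022,0,0,-0.054],[-1,-0.1,0.418,0.022,0,0,-0.054]]]'
python3 -m crank '[[[-1,0,0,0,0,0,0],[-1,0,0,0,0,0,0],[-1,0,0,0,0,0,0],[-1,0,0,0,0,0,0],[-1,0,0,0,0,0,0]]]'
python3 - <<'E'
from h import *
s=shot('wrist','w2',(130,60,390,260),3);Rm=R.from_rotvec(s['orientation']).as_matrix()
np.save('w2.npy',np.r_[s['tool_pos'],s['orientation']])
print(s['tool_pos'],np.degrees(np.arctan2(Rm[1,0],Rm[0,0])));print(Rm.round(4))
shot('scene','s2',(250,90,410,210),5)
E
```

```text
t: 3.95
tool_pos: [0.5227, -0.0604, 0.1545]
orientation: [3.136, 0.181, -0.006]
force: [-0.3, 0.5, -1.0]
opening: 0.0277
gripper_force: 44.9
t: 4.58
tool_pos: [0.5249, -0.0571, 0.1567]
orientation: [-3.136, -0.188, -0.0]
force: [0.5, 0.4, -1.2]
opening: 0.0277
gripper_force: 44.9
[ 0.52489721 -0.05709395  0.15666387] 6.879607261218919
[[ 0.9928  0.1198  0.    ]
 [ 0.1198 -0.9928  0.    ]
 [ 0.     -0.     -1.    ]]
```

View pics/w2.png

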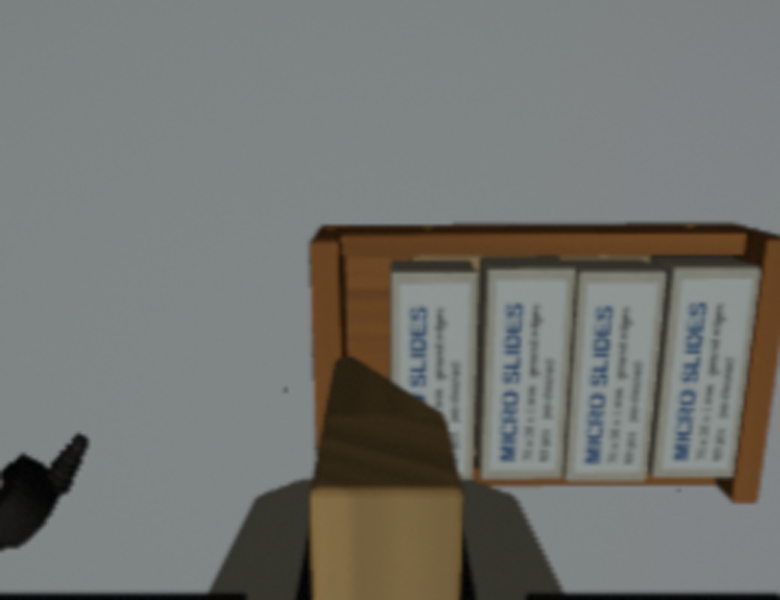

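View pics/s2.png

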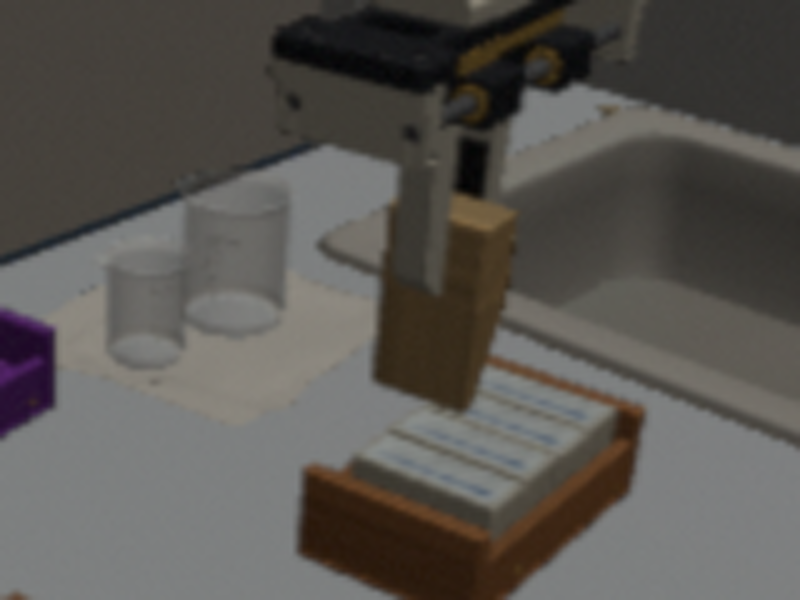

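The wedge is held upright. The wall top's inner edge is at about (338,240) and its outer corner at (311,242). The carton_3 top corners are at (391,270) and (475,272), and the wedge foot's far edge is at (338-353,358).

```bash
python3 - <<'E'
from h import *
a=np.load('w2.npy');st={'tool_pos':a[:3],'orientation':a[3:]};T=R.from_rotvec(a[3:]).as_matrix()
def f(n,uv,z):
    P=px('wrist',crop(uv,130,60,3),z,st);print(n,P.round(4).tolist(),'tool',(((P-a[:3])@T)*1000).round(1).tolist())
f('wall in/out',[[338,240],[311,242],[320,480]],.05)
f('stopwall inner',[[747,234],[733,500]],.05)
f('carton3',[[391,270],[475,272]],.05)
zt=a[2]+.037
f('wedge top',[[313,488],[460,488]],zt)
f('foot',[[337,358],[352,358]],zt-.09)
f('rail far outer',[[320,226],[740,224]],.034)
E
```

```text
wall in/out [[0.5718, -0.0353, 0.05], [0.57, -0.0264, 0.05], [0.4839, -0.0377, 0.05]] tool [[49.2, -16.0, 106.7], [48.5, -25.1, 106.7], [-38.4, -24.1, 106.7]]
stopwall inner [[0.5902, -0.1709, 0.05], [0.4943, -0.1903, 0.05]] tool [[51.2, 120.8, 106.7], [-46.3, 128.6, 106.7]]
carton3 [[0.5639, -0.0542, 0.05], [0.5667, -0.0825, 0.05]] tool [[39.1, 1.8, 106.7], [38.4, 30.3, 106.7]]
wedge top [[0.5477, -0.0416, 0.1937], [0.5508, -0.0671, 0.1937]] tool [[24.5, -12.6, -37.0], [24.5, 13.0, -37.0]]
foot [[0.5461, -0.0407, 0.1037], [0.5466, -0.0449, 0.1037]] tool [[23.0, -13.7, 53.0], [23.0, -9.5, 53.0]]
rail far outer [[0.5738, -0.0278, 0.034], [0.5923, -0.1748, 0.034]] tool [[52.0, -23.2, 122.7], [52.8, 124.9, 122.7]]
```

```bash
python3 -m crank '[[[-1,0,0.002,0.04,0,0,0],[-1,0,0.002,0.08,0,0,0],[-1,0,0.002,0.11,0,0,0],[-1,0,0.002,0.14,0,0,0],[-1,0,0.002,0.14,0,0,0]]]'
python3 -m crank '[[[-1,0,0,0.004,0,0,0],[-1,0,0,0.008,0,0,0],[-1,0,0,0.012,0,0,0],[-1,0,0,0.016,0,0,0],[-1,0,0,0.016,0,0,0]]]'
```

```text
t: 5.3
tool_pos: [0.5239, -0.0583, 0.0852]
orientation: [-3.135, -0.187, 0.004]
force: [0.1, 0.2, 0.2]
opening: 0.028
gripper_force: 44.9
t: 5.92
tool_pos: [0.525, -0.0584, 0.0786]
orientation: [-3.136, -0.188, -0.0]
force: [0.8, 1.5, 0.2]
opening: 0.028
gripper_force: 44.9
```

Little force so far, so it has entered freely. Driving on in small steps.

```bash
python3 -m crank '[[[-1,0,0,0.004,0,0,0],[-1,0,0,0.008,0,0,0],[-1,0,0,0.012,0,0,0],[-1,0,0,0.016,0,0,0],[-1,0,0,0.018,0,0,0]]]'
python3 -m crank '[[[-1,0,0,0.002,0,0,0],[-1,0,0,0.004,0,0,0],[-1,0,0,0.006,0,0,0],[-1,0,0,0.008,0,0,0],[-1,0,0,0.008,0,0,0]]]'
```

```text
t: 6.55
tool_pos: [0.5254, -0.0579, 0.0701]
orientation: [-3.135, -0.188, -0.002]
force: [-1.1, 5.6, 7.6]
opening: 0.0279
gripper_force: 44.9
t: 7.18
tool_pos: [0.5257, -0.0573, 0.0666]
orientation: [-3.134, -0.188, -0.002]
force: [-2.2, 8.4, 10.0]
opening: 0.0278
gripper_force: 44.9
```

```bash
python3 -m crank '[[[-1,0,-0.002,0.001,0,0,0],[-1,0,-0.004,0.003,0,0,0],[-1,0,-0.004,0.005,0,0,0],[-1,0,-0.004,0.007,0,0,0],[-1,0,-0.004,0.008,0,0,0]]]'
python3 -m crank '[[[-1,0,0,0.002,0,0,0],[-1,0,0,0.004,0,0,0],[-1,0,0,0.006,0,0,0],[-1,0,0,0.006,0,0,0],[-1,0,0,0.006,0,0,0]]]'
```

```text
t: 7.8
tool_pos: [0.5255, -0.0558, 0.0634]
orientation: [-3.135, -0.188, -0.002]
force: [-5.6, 8.6, 19.0]
opening: 0.028
gripper_force: 45.0
t: 8.43
tool_pos: [0.5261, -0.0554, 0.0622]
orientation: [-3.135, -0.189, -0.004]
force: [-10.8, 11.5, 32.2]
opening: 0.0279
gripper_force: 45.0
```

```bash
python3 -m crank '[[[-1,-0.001,-0.001,-0.002,0,0,0],[-1,-0.003,-0.003,-0.004,0,0,0],[-1,-0.003,-0.003,-0.005,0,0,0],[-1,-0.003,-0.003,-0.005,0,0,0],[-1,-0.003,-0.003,-0.005,0,0,0]]]'
```

```text
t: 9.05
tool_pos: [0.5251, -0.0554, 0.0625]
orientation: [3.135, 0.188, 0.007]
force: [4.3, 3.8, 6.6]
opening: 0.0277
gripper_force: 45.0
```

Forces are now low and the wedge is still seated. Releasing, backing off upward and looking.

```bash
python3 -m crank '[[[0.2,0,0,0,0,0,0],[0.2,0,0,0,0,0,0],[0.2,0,0,0,0,0,0],[0.2,0,0,-0.02,0,0,0],[0.2,0,0,-0.06,0,0,0]]]'
python3 -m crank '[[[0.3,0,0,-0.06,0,0,0],[0.3,-0.04,0,-0.14,0,0,0],[0.3,-0.08,0.04,-0.18,0,0,0],[0.3,-0.08,0.07,-0.18,0,0,0],[0.3,-0.08,0.07,-0.18,0,0,0]]]'
python3 - <<'E'
from h import *
s=shot('wrist','w3',(110,50,370,250),3)
np.save('w3.npy',np.r_[s['tool_pos'],s['orientation']]);print(s['tool_pos'],s['orientation'],s['force'])
E
```

```text
t: 9.68
tool_pos: [0.5222, -0.0551, 0.091]
orientation: [-3.136, -0.187, 0.003]
force: [-0.1, 0.5, 0.3]
opening: 0.0557
gripper_force: 0.0
t: 10.3
tool_pos: [0.4876, -0.0955, 0.1806]
orientation: [-3.136, -0.185, 0.0]
force: [0.1, 0.3, -0.6]
opening: 0.0605
gripper_force: 0.0
[ 0.48760512 -0.09552617  0.18058404] [-3.13606683e+00 -1.84597251e-01  3.56357687e-04] [ 0.12997057  0.28173957 -0.56858059]
```

View pics/w3.png

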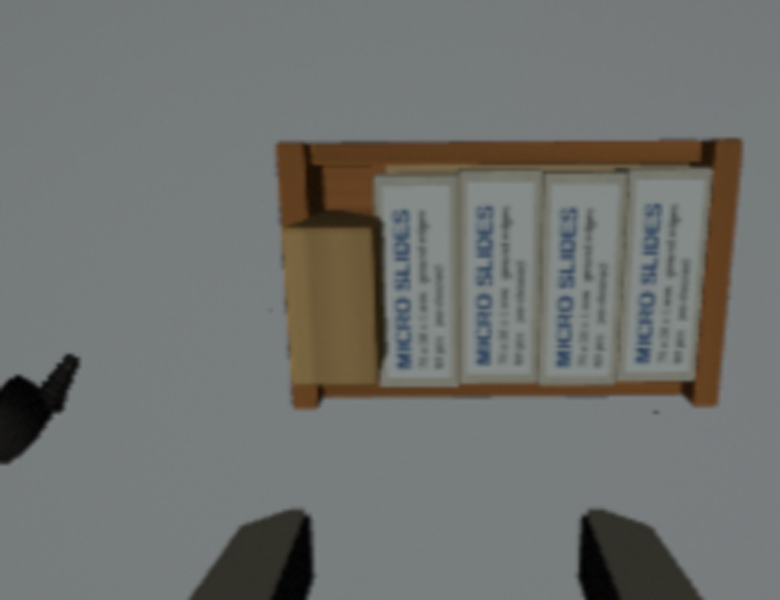

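The picture shows the wedge standing against the end wall (285-377, 225-385). The cartons are butted at an even pitch (374, 459, 543, 627, 712). I'll check this in numbers.

```bash
python3 - <<'E'
from h import *
a=np.load('w3.npy');st={'tool_pos':a[:3],'orientation':a[3:]};T=R.from_rotvec(a[3:]).as_matrix()
f=lambda uv,z:px('wrist',crop(uv,110,50,3),z,st)
P=f([[374,177],[459,172],[543,172],[627,170],[712,168],[381,386],[459,384],[539,383],[617,381],[694,380]],.05);print((P@T*1000).round(1)[:,:2].tolist())
for z in(.096,.098,.1,.102):
    W=f([[285,225],[377,225],[380,384],[292,384]],z);d=[np.linalg.norm(W[i]-W[(i+1)%4])*1000 for i in range(4)]
    print(z,np.round(d,1),W.mean(0).round(4))
W=W.mean(0);t=np.array([.5257,-.0555,.12]);print((T.T@(t-a[:3])/.5).round(4))
E
```

```text
[[551.7, 126.7], [553.4, 156.7], [553.4, 186.3], [554.0, 215.8], [554.7, 245.6], [475.3, 127.4], [476.1, 157.1], [476.5, 187.5], [477.3, 217.1], [477.7, 246.3]]
0.096 [27.9 49.9 28.3 49.9] [ 0.5237 -0.056   0.096 ]
0.098 [27.7 49.5 28.1 49.5] [ 0.5241 -0.0562  0.098 ]
0.1 [27.4 49.1 27.8 49.1] [ 0.5245 -0.0565  0.1   ]
0.102 [27.2 48.7 27.6 48.7] [ 0.5249 -0.0567  0.102 ]
[ 0.0851 -0.0705  0.1212]
```

The row measures 119 mm tight on both sides and the wedge top is at about 97 mm, so it is seated. As a last check I'll press the wedge top lightly with shut fingers.

```bash
python3 -m crank '[[[-1,0,0,0,0,0,0],[-1,0.04,-0.035,0.02,0,0,0],[-1,0.08,-0.07,0.06,0,0,0],[-1,0.084,-0.07,0.12,0,0,0],[-1,0.084,-0.07,0.135,0,0,0]]]' 20
python3 -m crank '[[[-1,0,0,0.006,0,0,0],[-1,0,0,0.012,0,0,0],[-1,0,0,0.018,0,0,0],[-1,0,0,0.022,0,0,0],[-1,0,0,0.022,0,0,0]]]'
```

```text
t: 10.98
tool_pos: [0.5232, -0.0537, 0.1105]
orientation: [-3.134, -0.189, 0.008]
force: [-0.0, 0.3, 0.2]
opening: 0.0153
gripper_force: 0.0
t: 11.6
tool_pos: [0.525, -0.0551, 0.1027]
orientation: [3.136, 0.187, 0.0]
force: [-0.4, 0.0, -0.5]
opening: 0.0005
gripper_force: 0.0
```

```bash
python3 -m crank '[[[-1,0,0,0.003,0,0,0],[-1,0,0,0.006,0,0,0],[-1,0,0,0.009,0,0,0],[-1,0,0,0.011,0,0,0],[-1,0,0,0.011,0,0,0]]]'
python3 -m crank '[[[-1,0,0,0.001,0,0,0],[-1,0,0,0.002,0,0,0],[-1,0,0,0.003,0,0,0],[-1,0,0,0.003,0,0,0],[-1,0,0,0.003,0,0,0]]]'
```

```text
t: 12.22
tool_pos: [0.5254, -0.0549, 0.0978]
orientation: [-3.136, -0.188, -0.001]
force: [-1.9, 1.2, 4.3]
opening: 0.0005
gripper_force: 2.4
t: 12.85
tool_pos: [0.526, -0.055, 0.0975]
orientation: [3.136, 0.188, 0.003]
force: [-3.4, 2.0, 12.8]
opening: 0.0004
gripper_force: 6.4
```

The wedge top is at 97.5-98 mm, the nominal seated height, and it is firm under load. Retreating for a last look.

```bash
python3 -m crank '[[[-1,0,0,-0.03,0,0,0],[-1,0,0,-0.1,0,0,0],[-1,-0.04,0.04,-0.16,0,0,0],[-1,-0.08,0.07,-0.16,0,0,0],[-1,-0.08,0.07,-0.16,0,0,0]]]'
python3 - <<'E'
from h import *
shot('scene','s4',(250,90,410,210),5)
E
```

```text
t: 13.48
tool_pos: [0.4892, -0.0954, 0.1765]
orientation: [3.136, 0.185, 0.002]
force: [0.5, 0.6, 0.1]
opening: 0.0005
gripper_force: 0.0
```

View pics/s4.png

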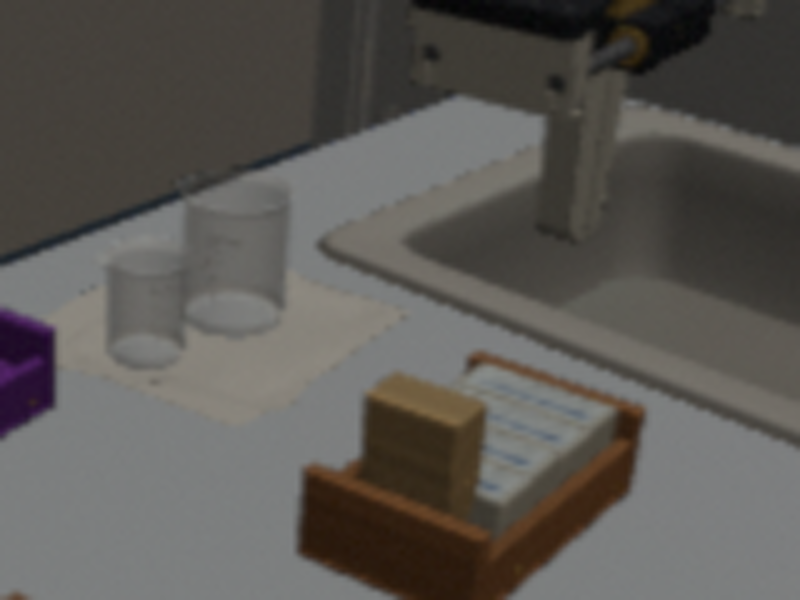

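The wedge stands upright at (425,445) with the cartons flat and tight behind it, and the robot is clear of everything.

```bash
python3 -c "from plant import close_job; print(close_job())"
```

```text
the job is handed in; nothing more can be done
None
```

The wedge is jammed upright against the end wall, the four cartons lie flat and pressed tight, the robot has let go and is clear, and the job was handed in at about 13.5 s.

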